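# File a soup carton between two green cartons in a spring-loaded rack

## Robot

A 6-joint arm with a two-finger parallel gripper is mounted at the origin on a cart in front of the work surface, level with it; the furniture and walls round the work are solid. World frame = base frame: x ahead of the robot, y to its left, z up, the work surface at z = 0. Lengths are in m, angles in rad, forces in N, time in s.
With the tool pointing down it reaches from about 0.35 to 0.725 m from the base axis. Payload 6 kg.
Tool frame: the origin (TCP) lies at the centre of the arm's flange, where the gripper is bolted on; the fingertips stand 173 mm ahead of it and the grasp point (between the pads) lies 155 mm ahead of it (env.tips_ahead is the distance from the TCP to the fingertips, in m); z points along the fingers, y is the line along which they close (so a half turn about z gives the same grasp; the last joint's range is limited). The gripper opens to 85 mm and grips with 20 to 120 N. Pads are 22 mm wide; open, the fingers measure 114 mm over their backs; the gripper's body (76 mm by 85 mm) begins 54 mm behind the grasp point. The pads swing forward as they close: fully open they stand 13 mm farther back than shut.
Start: joints at [1.661, 0.04, 0.085, 0, -1.615, -0.334], TCP at [0.145, 0.582, 0.405] pointing down, gripper open.
Joint ranges: [-2.56, 2.56], [-1.29, 2.01], [-1.08, 1.49], [-3.29, 1.98], [-2.81, -0.18], [-2.99, 2.99]. Speed limits (rad/s): [2.57, 2.57, 3.01, 3.14, 3.14, 3.14].

## Interface

Orientations are given as [roll, pitch, yaw] about the fixed x, y, z axes, in that order (R = Rz(yaw) Ry(pitch) Rx(roll)).
In Python, from cell import env gives the robot as it stands.
- The arm moves only by the tool apply_moves, never from a script. Its argument "steps" is a list of rows, each an object of numbers: "x", "y", "z": the shift along the tool's x, y, z in cm; "rx", "ry", "rz": the turn, a rotation vector about the tool's x, y, z in rad; "claw": the gripper's target within -1 to 1 (shut at 1, half-way at 0, fully open at -1). A call has 1 to 20 rows; each row shifts and turns the commanded pose from where the row before left it, along the tool's axes as they then stand; what a row does not reach is not made up. A row lasts 1/12 s, in which the tool goes at most 41.7 mm and 7.16 degrees, less where a joint would pass 70% of its speed; a pose out of reach is approached as far as the arm can. A call with a gripper value outside its range is refused whole. The fingers move at their own pace and stop on an object; "newtons" is the grip in N (left out, the last holds). Time passes only in rows, so rows that do not move let the fingers close. It gives the time, the measured TCP pose, the force, the opening and the grip force at its end, in the units of the state.
- env.get_state(): the state, without advancing time (a new reading comes with each control period).
- env.get_image(name): name is "scene" or "side" or "wrist"; returns a dict with "pixels" (400x640x3 uint8, blue, green, red), "vertical_fov" (degrees; the focal length in pixels is half the picture's height over the tangent of half this angle, whatever the lens; pixels are square), "cx", "cy" (the principal point, pixels), "world_to_cam" (4x4, takes a point from world to camera coordinates); the wrist camera has in their place "tool_from_camera" (4x4, takes a point from camera to tool coordinates, whose origin is the TCP and whose axes are the flange's). Camera axes: x right, y up, looking along -z (the intrinsics and any distortion apply to the point x, -y, -z); pixel columns grow to the right and rows downward; lengths in m; the calibration is good to about 2 mm. A picture is of the moment at which its call begins: read the wrist's pose just before it. There is no depth.
- env.sign_off(): hands the job in; it is judged then, once.
The state is a dict: "time_s": time; "joint_pos": joint angles; "joint_vel": joint speeds; "joint_torque": joint torques, N m; "tcp_pos": TCP position; "orientation": TCP orientation; "wrist_force": force on the tool from outside, world axes, zero at the start; "ft_torque": the same for the moment, N m; "grip_width": finger opening in m; "finger_force": force on a finger pad.
Only numpy, scipy, OpenCV 4.12 (cv2) and the standard library are available. Lean on these libraries where they do the work, as an engineer would, in place of code of your own. Each camera call takes 0.05 s, during which the arm holds its last target. There are 200 camera calls.

## Task

Put the dark-blue soup carton away in the wooden rack: upright on its foot, between the two green cartons, pushed straight in until it is fully home against the back board. The gap is narrower than the carton and the spring-loaded side closes it, so work the gap open with the carton itself and do not ram it. Both green cartons must stay on the worktop and end upright, straight and fully home too; leave the other goods alone.

Things in the scene. Friction and masses are not known exactly. Their poses are not given: they have to be found in the camera images.
- soup: the dark-blue soup carton, a rigid box standing upright on the open worktop to the left or right of the rack's front: 35 mm thick (own x), 104 mm wide (own y), 115 mm tall (own z), 0.1 to 0.2 kg. Origin: centre of its underside. Grasp it across the 35 mm near its top, above the green cartons' height. Either narrow upright edge may lead.
- rack: low light-wood rack fixed to the worktop, no floor. Origin: on the worktop at the front face of the back board (70 mm high); own x points into that board (open front at -x), y to the left. Carton space from a fixed end board at y = +83.5 mm to the sprung paddle at y = -83.5 mm; both sides reach x = -135 mm, 58 mm high. Spring housing out to y = -180 mm.
- paddle (a joint): the rack's grey right-hand side, a flat plate that slides straight towards -y of the rack, away from the cartons: 0 m at rest on its stop, at most 0.042 m; a spring pushes it back with about 1.4 N at 0 growing 0.9 N a centimetre.
- tea_left: green carton standing in the rack next to the fixed (left, +y) end board, within 3 mm of it: 75 mm across the row (own x), 128 mm from front to back (own y), 63 mm tall (67 mm with its lid flaps), 0.1 to 0.2 kg, loose. Origin: centre of its underside; fully home when its origin is 64 mm in front of the back board.
- tea_right: the same green carton next to the sprung paddle (right, -y), within 3 mm of it. It slides on the worktop and takes the paddle with it; pressed backwards at the same time it binds on the back board and hardly moves sideways. The gap between the two green cartons is 12 to 16 mm at the start.
- tin: bystander: tin, 58 mm across, 72 mm high, on the worktop on the other side from the soup carton; origin: centre of its underside
- spice: bystander: spice jar with yellow cap, 42 mm across, 96 mm high, left of the rack; origin: centre of its underside
- jar: bystander: jar with yellow lid, 67 mm across, 82 mm high, right of the rack; origin: centre of its underside
Not all that is in view belongs to the job. Several things look just like the soup: the one meant starts farthest to the robot's right.

How it is judged:
By the outcome, as a careful person would: the job done as asked, in the order asked, and still so for the second after the job is handed in, with the robot touching nothing.
It also fails if it takes over 56 s, if anything falls off the work surface, if the arm or the gripper's body presses on something with over 40 N, if the wrist force passes 120 N, or if a joint passes its speed limit or range.

## Working session

There is one attempt and no reset: what is moved stays moved. The work goes in short steps, Python scripts to look and compute and a tool call to move; the robot and the scene stay as the last step left them, time stands still between calls to the robot, and variables do not carry over. Pictures are saved under pics/ and viewed, at most 10 in all, crops included, and the job is handed in when it is done.

Besides the shell and the picture viewer there is one more tool, called as a command line: name --argument value ..., lists and objects as JSON in quotes. apply_moves: Moves the arm, as the interface text tells. Its arguments: {"type":"object","properties":{"steps":{"type":"array","items":{"type":"object","properties":{"x":{"type":"number"},"y":{"type":"number"},"z":{"type":"number"},"rx":{"type":"number"},"ry":{"type":"number"},"rz":{"type":"number"},"claw":{"type":"number"}}}},"newtons":{"type":"number"}},"required":["steps"]}

```bash
ls; mkdir -p pics; python3 - <<'E'
from cell import env
import cv2,json
s=env.get_state();print({k:s[k] for k in('time_s','tcp_pos','orientation','grip_width')})
for n in('scene','side'):
    im=env.get_image(n);cv2.imwrite(f'pics/{n}0.png',im['pixels']);print(n,{k:v for k,v in im.items() if k!='pixels'})
E
```

```text
pics
{'time_s': 0.0, 'tcp_pos': array([0.14472103, 0.58226203, 0.40365096]), 'orientation': array([ 3.13980395e+00, -1.00250945e-04, -2.43787860e-01]), 'grip_width': 0.08515508233416787}
scene {'vertical_fov': 42.810233697098916, 'cx': 320.19689209445204, 'cy': 200.47421131171274, 'world_to_cam': array([[ 0.58199376, -0.81318991, -0.00233338, -0.35999019],
       [ 0.43037548,  0.30557927,  0.84935167, -0.27624919],
       [-0.68997117, -0.4953216 ,  0.52782222, -1.37931693],
       [ 0.        ,  0.        ,  0.        ,  1.        ]])}
side {'vertical_fov': 45.089567356259266, 'cx': 324.6719544787139, 'cy': 201.48795652125813, 'world_to_cam': array([[ 0.8634808 , -0.50388514,  0.02237567, -0.49920949],
       [ 0.18437347,  0.3566215 ,  0.91587528, -0.12913977],
       [-0.46947559, -0.78671524,  0.40083887, -1.40611595],
       [ 0.        ,  0.        ,  0.        ,  1.        ]])}
```

View pics/scene0.png

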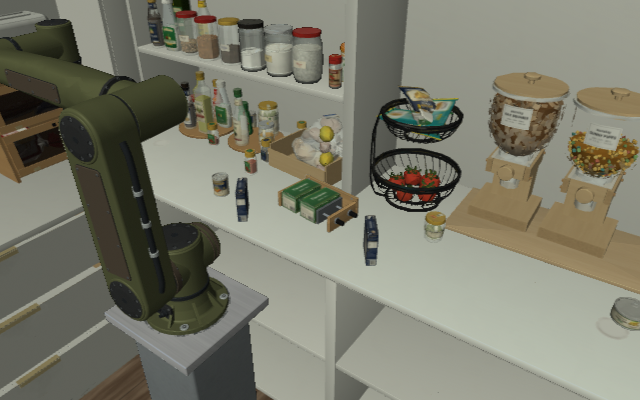

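View pics/side0.png

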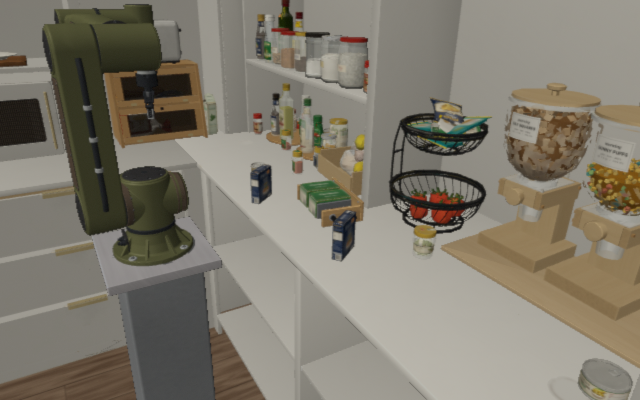

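The look-alikes are scene (242,200) / side (261,184) and scene (371,240) / side (343,236). The second sits farther right and the tin is at the left (220,184), so I choose (371,240). I'll check it in a close crop.

```bash
cat > h.py <<'E'
import numpy as np,cv2
from scipy.spatial.transform import Rotation as Ro
from cell import env
def grab(n):
    s=env.get_state();im=env.get_image(n);H=im['pixels'].shape[0]
    f=H/2/np.tan(np.radians(im['vertical_fov'])/2)
    if 'world_to_cam' in im: T=np.linalg.inv(im['world_to_cam'])
    else:
        B=np.eye(4);B[:3,:3]=Ro.from_euler('xyz',s['orientation']).as_matrix();B[:3,3]=s['tcp_pos'];T=B@im['tool_from_camera']
    return dict(px=im['pixels'],f=f,cx=im['cx'],cy=im['cy'],T=T,raw={k:v for k,v in im.items() if k!='pixels'})
def cast(c,uv,z):
    uv=np.atleast_2d(np.array(uv,float))
    d=np.c_[(uv[:,0]-c['cx'])/c['f'],-(uv[:,1]-c['cy'])/c['f'],-np.ones(len(uv))]@c['T'][:3,:3].T
    o=c['T'][:3,3];return o+d*((z-o[2])/d[:,2])[:,None]
def proj(c,P):
    p=(np.atleast_2d(P)-c['T'][:3,3])@c['T'][:3,:3]
    return np.c_[c['cx']-c['f']*p[:,0]/p[:,2],c['cy']+c['f']*p[:,1]/p[:,2]]
E
python3 - <<'E'
from h import *
np.set_printoptions(precision=4,suppress=True)
c=grab('scene');d=grab('side')
for n,k in(('scene',c),('side',d)):
    h=cv2.cvtColor(k['px'],cv2.COLOR_BGR2HSV)
    for nm,lo,hi in(('blue',(105,70,15),(130,255,130)),('green',(45,70,30),(90,255,200))):
        m=cv2.inRange(h,lo,hi)
        q,l,st,ce=cv2.connectedComponentsWithStats(m)
        for i in range(1,q):
            if st[i,4]>80: print(n,nm,st[i],ce[i],cast(k,ce[i],0.06)[0])
print(cast(c,[(346,231),(279,204)],0),cast(c,[(371,264)],0))
a=cv2.resize(c['px'][160:280,200:400],None,fx=4,fy=4,interpolation=cv2.INTER_CUBIC);cv2.imwrite('pics/c1.png',a)
E
```

```text
scene blue [237 205  10  10  81] [242.0988 209.9136] [0.3611 0.1281 0.06  ]
scene blue [366 248  11  11  93] [371.4624 253.5054] [ 0.4064 -0.3328  0.06  ]
scene green [163  26  13  15 118] [168.8559  33.7458] [1.7543 2.1308 0.06  ]
scene green [390  99  68  28 468] [428.8526 117.1902] [ 1.423  -0.0306  0.06  ]
scene green [242 101  10  34 118] [247.7542 116.5932] [0.9534 0.6455 0.06  ]
scene green [215 106  12  18 146] [220.8014 114.6164] [0.8992 0.7627 0.06  ]
scene green [282 179  58  44 972] [310.0998 194.9475] [0.5647 0.0036 0.06  ]
side blue [252 169  15  30 165] [258.3212 185.3333] [0.3999 0.1608 0.06  ]
side blue [333 220  17  35 233] [341.0944 239.0558] [ 0.4453 -0.3158  0.06  ]
side green [313 115  10  31 205] [317.5805 129.0976] [0.9585 0.7246 0.06  ]
side green [414 118  74  17 321] [455.4673 128.0717] [1.6106 0.4354 0.06  ]
side green [428 138  35  10 160] [446.825 142.825] [1.3813 0.2559 0.06  ]
side green [301 181  48  32 666] [323.6937 191.7748] [0.5752 0.0043 0.06  ]
[[ 0.5295 -0.1671  0.    ]
 [ 0.5305  0.116   0.    ]] [[ 0.4304 -0.3205  0.    ]]
```

View pics/c1.png

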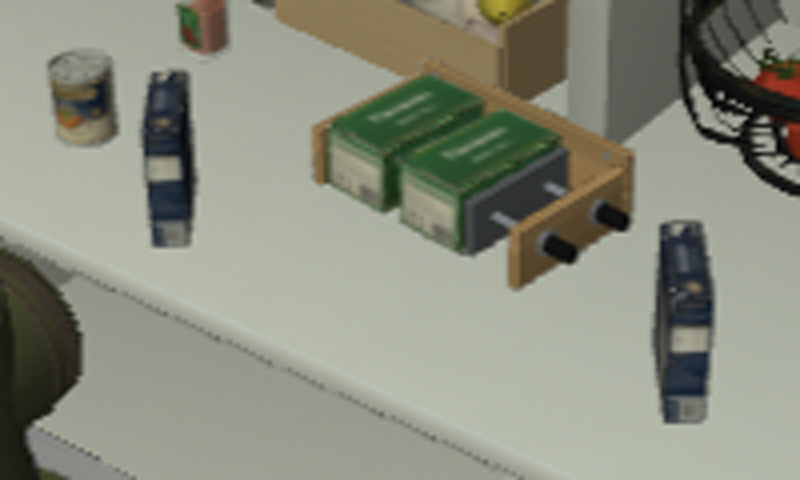

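The chosen carton, at scene (371,240), is at about (0.45,-0.32), and the look-alike is at y≈+0.14. I'll move the wrist camera over the rack.

apply_moves --steps '[{"rz":-0.122,"y":2},{"rz":-0.122,"y":2},{"x":1.7,"y":3.7},{"x":1.7,"y":3.7},{"x":1.7,"y":3.7},{"x":1.7,"y":3.7},{"x":1.7,"y":3.7},{"x":1.7,"y":3.7},{"x":1.7,"y":3.7},{"x":1.7,"y":3.7},{"x":1.7,"y":3.7},{"x":1.7,"y":3.7},{"x":1.7,"y":3.7},{"x":1.7,"y":3.7},{"x":1.7,"y":3.7},{"x":1.7,"y":3.7},{"x":1},{}]'

```text
invalid input
```

```bash
python3 - <<'E'
from h import *
np.set_printoptions(precision=4,suppress=True)
s=env.get_state();print(s['time_s'],s['tcp_pos'],s['orientation'],s['joint_pos'])
c=grab('wrist');cv2.imwrite('pics/w1.png',c['px']);print(c['raw'],c['T'])
np.save('/tmp/w1.npy',c,allow_pickle=True)
E
```

```text
0.2 [0.1448 0.5823 0.4041] [ 3.1405 -0.0001 -0.2438] [ 1.6607  0.0406  0.0842 -0.0002 -1.6155 -0.3337]
{'vertical_fov': 66.4516809744186, 'cx': 320.7245740040948, 'cy': 202.44741237758447, 'tool_from_camera': array([[-0.0003,  0.9553,  0.2956,  0.0749],
       [ 1.    ,  0.0003,  0.0001, -0.0001],
       [-0.    ,  0.2956, -0.9553,  0.0313],
       [ 0.    ,  0.    ,  0.    ,  1.    ]])} [[-0.2417  0.9269  0.287   0.2175]
 [-0.9703 -0.2312 -0.0704  0.5642]
 [ 0.0011 -0.2955  0.9553  0.3727]
 [ 0.      0.      0.      1.    ]]
```

View pics/w1.png

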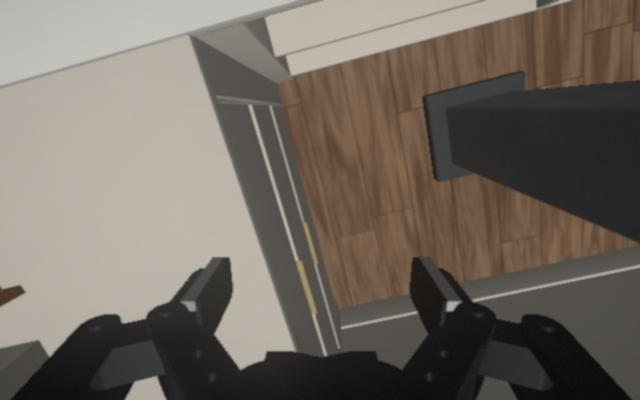

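The call was refused, so the picture shows only the floor and the fingers from the start pose. I'll retry without the empty row.

apply_moves --steps '[{"y":2,"rz":-0.122},{"y":2,"rz":-0.122},{"x":2,"y":3.6},{"x":2,"y":3.6},{"x":2,"y":3.6},{"x":2,"y":3.6},{"x":2,"y":3.6},{"x":2,"y":3.6},{"x":2,"y":3.6},{"x":2,"y":3.6},{"x":2,"y":3.6},{"x":2,"y":3.6},{"x":2,"y":3.6},{"x":2,"y":3.6},{"x":2,"y":3.6},{"x":2,"y":3.6},{"x":2,"y":3.6},{"z":0}]' --newtons 40

```text
invalid input
```

apply_moves --steps '[{"x":0,"y":2,"z":0,"rx":0,"ry":0,"rz":-0.122,"claw":-1},{"x":0,"y":2,"z":0,"rx":0,"ry":0,"rz":-0.122,"claw":-1}]' --newtons 40

```text
time_s: 0.42
tcp_pos: [0.1373, 0.543, 0.4034]
orientation: [3.139, 0.0, 0.006]
wrist_force: [0.4, -1.0, -0.5]
grip_width: 0.0853
finger_force: 0.0
```

apply_moves --steps '[{"x":2.2,"y":3.4,"z":0,"rx":0,"ry":0,"rz":0,"claw":-1},{"x":2.2,"y":3.4,"z":0,"rx":0,"ry":0,"rz":0,"claw":-1},{"x":2.2,"y":3.4,"z":0,"rx":0,"ry":0,"rz":0,"claw":-1},{"x":2.2,"y":3.4,"z":0,"rx":0,"ry":0,"rz":0,"claw":-1},{"x":2.2,"y":3.4,"z":0,"rx":0,"ry":0,"rz":0,"claw":-1},{"x":2.2,"y":3.4,"z":0,"rx":0,"ry":0,"rz":0,"claw":-1},{"x":2.2,"y":3.4,"z":0,"rx":0,"ry":0,"rz":0,"claw":-1},{"x":2.2,"y":3.4,"z":0,"rx":0,"ry":0,"rz":0,"claw":-1},{"x":2.2,"y":3.4,"z":0,"rx":0,"ry":0,"rz":0,"claw":-1},{"x":2.2,"y":3.4,"z":0,"rx":0,"ry":0,"rz":0,"claw":-1},{"x":2.2,"y":3.4,"z":0,"rx":0,"ry":0,"rz":0,"claw":-1},{"x":2.2,"y":3.4,"z":0,"rx":0,"ry":0,"rz":0,"claw":-1},{"x":2.2,"y":3.4,"z":0,"rx":0,"ry":0,"rz":0,"claw":-1},{"x":2.2,"y":3.4,"z":0,"rx":0,"ry":0,"rz":0,"claw":-1},{"x":2.2,"y":3.4,"z":0,"rx":0,"ry":0,"rz":0,"claw":-1},{"x":0,"y":3.0,"z":0,"rx":0,"ry":0,"rz":0,"claw":-1},{"x":0,"y":0,"z":0,"rx":0,"ry":0,"rz":0,"claw":-1},{"x":0,"y":0,"z":0,"rx":0,"ry":0,"rz":0,"claw":-1}]' --newtons 40

```text
time_s: 1.92
tcp_pos: [0.4678, 0.0016, 0.4045]
orientation: [3.141, 0.0, -0.003]
wrist_force: [-0.2, 0.2, 0.2]
grip_width: 0.0855
finger_force: 0.0
```

```bash
python3 - <<'E'
from h import *
np.set_printoptions(precision=4,suppress=True)
s=env.get_state();print(s['time_s'],s['tcp_pos'],s['orientation'],s['joint_pos'])
c=grab('wrist');cv2.imwrite('pics/w1.png',c['px'])
np.save('/tmp/w1.npy',c,allow_pickle=True)
E
```

```text
1.9167 [0.4678 0.0016 0.4045] [ 3.1414  0.0004 -0.0033] [ 0.437  -0.318  -0.2378  0.     -1.6515  1.1305]
```

View pics/w1.png

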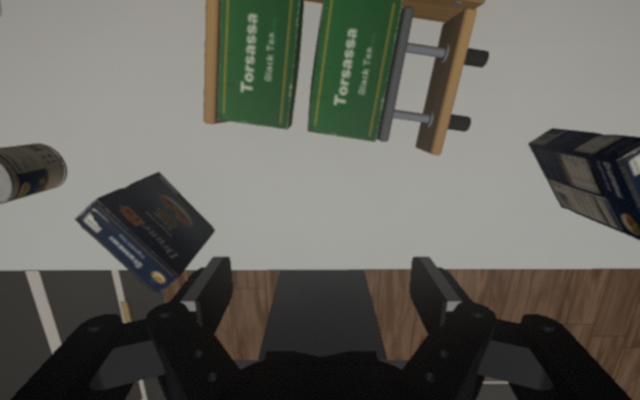

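The wrist view shows the green cartons (219–300 and 309–400, front edges at rows 122–138), the paddle at (395,80), and the soup at the right edge (590,180). The look-alike is at (150,230). I'll move 10 cm forward for the whole rack.

apply_moves --steps '[{"x":3,"y":0.6,"z":0,"rx":0,"ry":0,"rz":0,"claw":-1},{"x":3,"y":0.6,"z":0,"rx":0,"ry":0,"rz":0,"claw":-1},{"x":3,"y":0.6,"z":0,"rx":0,"ry":0,"rz":0,"claw":-1},{"x":1,"y":0,"z":0,"rx":0,"ry":0,"rz":0,"claw":-1},{"x":0,"y":0,"z":0,"rx":0,"ry":0,"rz":0,"claw":-1},{"x":0,"y":0,"z":0,"rx":0,"ry":0,"rz":0,"claw":-1}]'

```text
time_s: 2.47
tcp_pos: [0.5678, -0.0137, 0.4041]
orientation: [3.141, 0.001, 0.002]
wrist_force: [0.9, 0.3, -0.0]
grip_width: 0.0854
finger_force: 0.0
```

```bash
python3 - <<'E'
from h import *
np.set_printoptions(precision=4,suppress=True)
c=grab('wrist');cv2.imwrite('pics/w2.png',c['px']);np.save('/tmp/w2.npy',c,allow_pickle=True)
s=env.get_state();print(s['tcp_pos'],s['joint_pos'])
h=cv2.cvtColor(c['px'],cv2.COLOR_BGR2HSV);m=cv2.inRange(h,(45,80,25),(90,255,200));m=cv2.morphologyEx(m,cv2.MORPH_CLOSE,np.ones((9,9)))
for k in cv2.findContours(m,0,1)[0]:
    if cv2.contourArea(k)>2000:
        a=cv2.approxPolyDP(k,5,True)[:,0];print(a.tolist());print(cast(c,a,.065)[:,:2])
E
```

```text
[ 0.5673 -0.0139  0.4048] [ 0.3291 -0.0461 -0.0011  0.     -1.6159  1.2433]
[[312, 108], [297, 220], [352, 230], [376, 119]]
[[ 0.6423 -0.0051]
 [ 0.5273  0.0119]
 [ 0.5158 -0.0476]
 [ 0.6321 -0.0673]]
[[219, 95], [214, 209], [273, 220], [287, 142], [285, 105]]
[[0.654  0.0833]
 [0.5397 0.0997]
 [0.5273 0.0376]
 [0.61   0.02  ]
 [0.645  0.0208]]
```

View pics/w2.png

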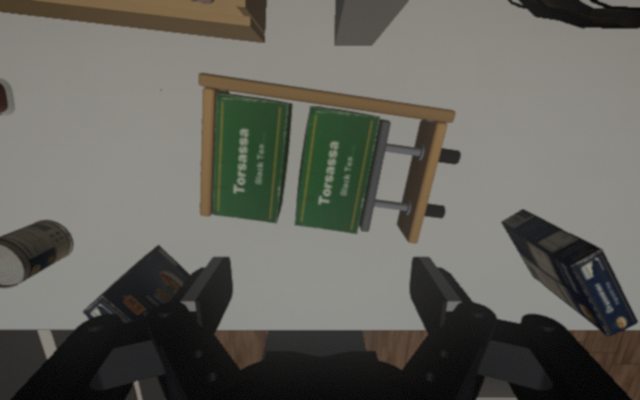

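The rack is fully in view: its back board runs (202,85)→(452,121), and the cartons' corners are clear. The gap spans columns 278–296 at the front, and the rack yaw is about -0.15. The soup is at (503–635, 210–330), so I'll look at it from nearer and refine the rack numbers in the same script.

apply_moves --steps '[{"x":-0.5,"y":3.5,"z":0,"rx":0,"ry":0,"rz":0,"claw":-1},{"x":-0.5,"y":3.5,"z":0,"rx":0,"ry":0,"rz":0,"claw":-1},{"x":-0.5,"y":3.5,"z":0,"rx":0,"ry":0,"rz":0,"claw":-1},{"x":-0.5,"y":3.5,"z":0,"rx":0,"ry":0,"rz":0,"claw":-1},{"x":0,"y":3.5,"z":0,"rx":0,"ry":0,"rz":0,"claw":-1},{"x":0,"y":3.5,"z":0,"rx":0,"ry":0,"rz":0,"claw":-1},{"x":0,"y":3.5,"z":0,"rx":0,"ry":0,"rz":0,"claw":-1},{"x":0,"y":3.5,"z":0,"rx":0,"ry":0,"rz":0,"claw":-1},{"x":0,"y":0,"z":0,"rx":0,"ry":0,"rz":0,"claw":-1},{"x":0,"y":0,"z":0,"rx":0,"ry":0,"rz":0,"claw":-1}]'

```text
time_s: 3.35
tcp_pos: [0.5469, -0.2956, 0.4051]
orientation: [3.141, -0.0, -0.002]
wrist_force: [-1.2, 0.5, 0.2]
grip_width: 0.0856
finger_force: 0.0
```

```bash
python3 - <<'E'
from h import *
np.set_printoptions(precision=4,suppress=True)
w=np.load('/tmp/w2.npy',allow_pickle=True).item()
h=cv2.cvtColor(w['px'],cv2.COLOR_BGR2HSV);m=cv2.inRange(h,(38,60,15),(95,255,255));m=cv2.morphologyEx(m,cv2.MORPH_CLOSE,np.ones((7,7)))
for k in cv2.findContours(m,0,1)[0]:
    if cv2.contourArea(k)>2000:
        a=cv2.approxPolyDP(k,5,True)[:,0];print('tea',a.tolist());print(cast(w,a,.065)[:,:2].tolist())
def line(p,q,z,n=40,r=5):   # subpixel edge: strongest grey gradient along the normal, then fit
    g=cv2.GaussianBlur(cv2.cvtColor(w['px'],cv2.COLOR_BGR2GRAY),(3,3),0).astype(np.float32)
    p,q=np.array(p,float),np.array(q,float);t=np.linspace(.05,.95,n)[:,None];b=p+(q-p)*t
    d=(q-p)/np.linalg.norm(q-p);nn=np.array([-d[1],d[0]]);o=np.arange(-r,r+.01,.25)
    X=b[:,None]+o[None,:,None]*nn;v=cv2.remap(g,X[...,0].astype(np.float32),X[...,1].astype(np.float32),1)
    i=np.abs(np.gradient(v,axis=1)).argmax(1);P=cast(w,b+o[i][:,None]*nn,z)[:,:2]
    vx,vy,x0,y0=cv2.fitLine(P.astype(np.float32),cv2.DIST_HUBER,0,.001,.001).ravel()
    return np.array([x0,y0]),np.arctan2(vy,vx)
for n,p,q,z in(('board back/front-top',(202,85),(452,121),.07),('endboard inner',(214,92),(211,212),.058),('teaL front',(213,216),(277,222),.063),('teaR front',(297,224),(356,232),.063),
  ('teaL right',(292,104),(279,220),.063),('teaR left',(310,108),(296,222),.063),('paddle inner',(379,120),(361,229),.058)): print(n,*line(p,q,z))
c=grab('wrist');cv2.imwrite('pics/w3.png',c['px']);np.save('/tmp/w3.npy',c,allow_pickle=True)
s=env.get_state();print(s['tcp_pos'],s['orientation'],s['joint_pos'])
E
```

```text
tea [[312, 107], [296, 223], [354, 232], [378, 118]]
[[0.6432049596068808, -0.005099756290592708], [0.5238535452301535, 0.013011317343581364], [0.5134475623367118, -0.04985473554246585], [0.6330803232465503, -0.06916306720419324]]
tea [[218, 93], [213, 212], [274, 221], [289, 108]]
[[0.6557819107393825, 0.08404733031697073], [0.5362943055680236, 0.1011581952158866], [0.526128775996713, 0.03661958060023842], [0.6422591141732812, 0.017047992698543443]]
board back/front-top [ 0.6429 -0.0255] 1.4447166
endboard inner [0.598  0.0987] -0.13945125
teaL front [0.5281 0.068 ] 1.4307637
teaR front [ 0.5157 -0.0221] 1.4149209
teaL right [0.5869 0.0217] -0.14160144
teaR left [0.5852 0.0075] -0.14599311
paddle inner [ 0.5666 -0.0655] -0.13025367
[ 0.5472 -0.2946  0.4054] [ 3.1415 -0.0009 -0.0001] [-0.1722  0.0967  0.1455 -0.0001 -1.6186  1.7428]
```

View pics/w3.png

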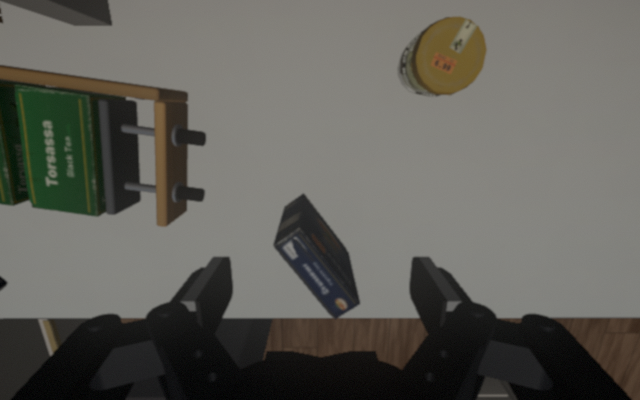

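The view shows the soup's top face at corners (275,245), (298,229), (358,303) and (337,317), with the foot corner near (303,195). The rack numbers check out: paddle to end board is 166.9 mm and the gap is 14.3 mm. Next I'll compute the soup pose.

```bash
python3 - <<'E'
from h import *
np.set_printoptions(precision=4,suppress=True)
c=np.load('/tmp/w3.npy',allow_pickle=True).item()
P=cast(c,[(275,245),(298,229),(358,303),(337,317)],.115)[:,:2];print(P,np.linalg.norm(np.roll(P,-1,0)-P,axis=1),P.mean(0))
d=P[3]-P[0];e=P[2]-P[1];print(np.arctan2(-d[1],-d[0]),np.arctan2(-e[1],-e[0]))
print(cast(c,[(303,195),(345,250)],0))
h=cv2.cvtColor(c['px'],cv2.COLOR_BGR2HSV);g=cv2.cvtColor(c['px'],cv2.COLOR_BGR2GRAY)
m=(g<95).astype(np.uint8);m[:,:255]=0;m[:,385:]=0;m[:180]=0;m[317:]&=(h[317:,:,0]>100)&(h[317:,:,1]>80)
m=cv2.morphologyEx(m,cv2.MORPH_CLOSE,np.ones((5,5)))
k=max(cv2.findContours(m,0,1)[0],key=cv2.contourArea);a=cv2.approxPolyDP(cv2.convexHull(k),3,True)[:,0];print(a.tolist());print(cast(c,a,.115)[:,:2],cast(c,a,0)[:,:2])
z=cv2.resize(c['px'][180:330,250:390],None,fx=4,fy=4,interpolation=cv2.INTER_CUBIC);cv2.imwrite('pics/c3.png',z)
E
```

```text
[[ 0.5007 -0.2529]
 [ 0.5166 -0.2746]
 [ 0.4379 -0.332 ]
 [ 0.4215 -0.3114]] [0.0269 0.0974 0.0262 0.0985] [ 0.4692 -0.2927]
0.6371427701860195 0.6298915211562207
[[ 0.5163 -0.2728  0.    ]
 [ 0.4393 -0.3278  0.    ]]
[[302, 194], [348, 252], [359, 303], [339, 316], [326, 310], [274, 246], [284, 207]]
[[ 0.5497 -0.2789]
 [ 0.4934 -0.3207]
 [ 0.4379 -0.3329]
 [ 0.4227 -0.3134]
 [ 0.4298 -0.3004]
 [ 0.4997 -0.2519]
 [ 0.5377 -0.2626]] [[ 0.5177 -0.2715]
 [ 0.4363 -0.3319]
 [ 0.3561 -0.3496]
 [ 0.3342 -0.3214]
 [ 0.3445 -0.3026]
 [ 0.4454 -0.2325]
 [ 0.5003 -0.248 ]]
```

View pics/c3.png

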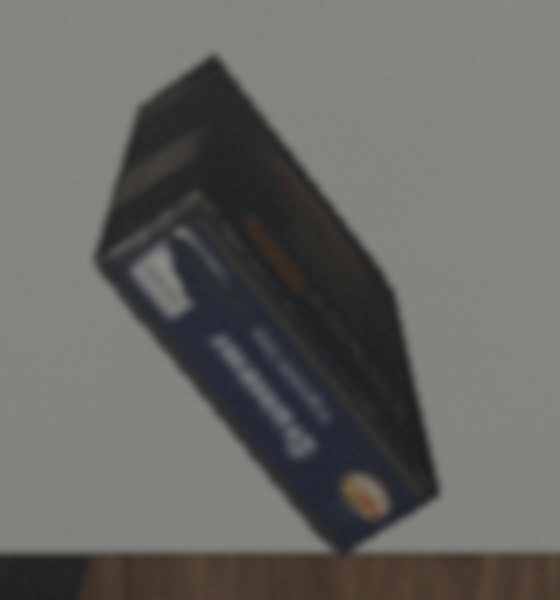

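Soup centre is (0.469,-0.293) with long-axis yaw 0.633. The foot corner agrees to 4 mm. Now I'll reach, align and descend.

apply_moves --steps '[{"x":-2.6,"y":-0.1,"z":0,"rx":0,"ry":0,"rz":0,"claw":-1},{"x":-2.6,"y":-0.1,"z":0,"rx":0,"ry":0,"rz":0,"claw":-1},{"x":-2.6,"y":0,"z":0,"rx":0,"ry":0,"rz":0,"claw":-1},{"x":0,"y":0,"z":1,"rx":0,"ry":0,"rz":-0.106,"claw":-1},{"x":0,"y":0,"z":1,"rx":0,"ry":0,"rz":-0.106,"claw":-1},{"x":0,"y":0,"z":1,"rx":0,"ry":0,"rz":-0.106,"claw":-1},{"x":0,"y":0,"z":1,"rx":0,"ry":0,"rz":-0.106,"claw":-1},{"x":0,"y":0,"z":1,"rx":0,"ry":0,"rz":-0.106,"claw":-1},{"x":0,"y":0,"z":1,"rx":0,"ry":0,"rz":-0.103,"claw":-1},{"x":0,"y":0,"z":2,"rx":0,"ry":0,"rz":0,"claw":-1},{"x":0,"y":0,"z":2,"rx":0,"ry":0,"rz":0,"claw":-1},{"x":0,"y":0,"z":2,"rx":0,"ry":0,"rz":0,"claw":-1},{"x":0,"y":0,"z":2,"rx":0,"ry":0,"rz":0,"claw":-1},{"x":0,"y":0,"z":1.3,"rx":0,"ry":0,"rz":0,"claw":-1},{"x":0,"y":0,"z":0,"rx":0,"ry":0,"rz":0,"claw":-1}]'

```text
time_s: 4.65
tcp_pos: [0.4691, -0.2913, 0.249]
orientation: [-3.138, 0.002, 0.635]
wrist_force: [-0.3, 2.0, -0.5]
grip_width: 0.0859
finger_force: 0.0
```

```bash
python3 - <<'E'
from h import *
c=grab('wrist');s=env.get_state();print(s['tcp_pos'],s['orientation'],s['joint_pos'],s['wrist_force'])
cv2.imwrite('pics/w4.png',c['px'])
E
```

```text
[ 0.46953773 -0.29188267  0.25113814] [-3.14039930e+00  1.07362882e-03  6.34802404e-01] [-1.92820138e-01 -4.77735532e-02 -2.83543558e-01 -1.73918574e-05
 -1.33663146e+00  2.39842228e+00] [-0.02724025 -0.91710935  0.98211169]
```

View pics/w4.png

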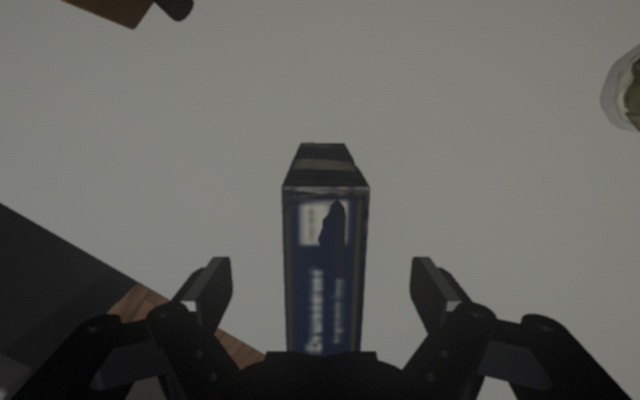

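The carton stands between the open fingers, aligned, with its top front edge at (283–369,188). I'll close the gripper.

apply_moves --steps '[{"x":0,"y":0,"z":0,"rx":0,"ry":0,"rz":0,"claw":1},{"x":0,"y":0,"z":0,"rx":0,"ry":0,"rz":0,"claw":1},{"x":0,"y":0,"z":0,"rx":0,"ry":0,"rz":0,"claw":1},{"x":0,"y":0,"z":0,"rx":0,"ry":0,"rz":0,"claw":1},{"x":0,"y":0,"z":0,"rx":0,"ry":0,"rz":0,"claw":1},{"x":0,"y":0,"z":0,"rx":0,"ry":0,"rz":0,"claw":1},{"x":0,"y":0,"z":0,"rx":0,"ry":0,"rz":0,"claw":1},{"x":0,"y":0,"z":0,"rx":0,"ry":0,"rz":0,"claw":1}]' --newtons 60

```text
time_s: 5.37
tcp_pos: [0.4699, -0.293, 0.2529]
orientation: [3.14, -0.001, 0.633]
wrist_force: [-0.4, 2.3, 5.1]
grip_width: 0.0347
finger_force: 60.8
```

```bash
python3 - <<'E'
from h import *
np.set_printoptions(precision=4,suppress=True)
c=grab('wrist');s=env.get_state();print(s['tcp_pos'],s['orientation'],s['wrist_force'],s['grip_width'],s['finger_force'])
R=Ro.from_euler('xyz',s['orientation']).as_matrix()
g=cv2.cvtColor(c['px'],cv2.COLOR_BGR2GRAY).astype(float)
col=cv2.GaussianBlur(g,(5,5),0)[:,305:345].mean(1);d=np.diff(col);print([(i,round(x,1)) for i,x in enumerate(d) if 120<i<215 and abs(x)>3])
row=cv2.GaussianBlur(g,(5,5),0)[195:215].mean(0);d=np.diff(row);print([(i,round(x,1)) for i,x in enumerate(d) if 250<i<400 and abs(x)>5])
P=cast(c,[(284,187),(369,187)],.115);print((P-s['tcp_pos'])@R)
F=cast(c,[(301,143),(345,143)],0);print((F-s['tcp_pos'])@R)
cv2.imwrite('pics/w5.png',c['px'])
E
```

```text
[ 0.4699 -0.293   0.2528] [ 3.1403 -0.0006  0.6333] [0.3679 1.857  6.3257] 0.03412997768626016 60.83359479904175
[(140, np.float64(-8.2)), (141, np.float64(-17.0)), (142, np.float64(-22.1)), (143, np.float64(-18.1)), (144, np.float64(-9.5)), (145, np.float64(-4.2)), (146, np.float64(-3.3)), (147, np.float64(-3.2)), (157, np.float64(4.2)), (158, np.float64(5.2)), (159, np.float64(4.5)), (166, np.float64(-4.6)), (167, np.float64(-6.3)), (168, np.float64(-6.1)), (169, np.float64(-3.7)), (181, np.float64(3.0)), (182, np.float64(8.8)), (183, np.float64(12.3)), (184, np.float64(9.9)), (185, np.float64(4.1)), (188, np.float64(-4.2)), (189, np.float64(-6.3)), (190, np.float64(-6.7)), (191, np.float64(-5.3)), (192, np.float64(-3.5)), (195, np.float64(6.9)), (196, np.float64(9.0)), (197, np.float64(8.8)), (198, np.float64(7.3)), (199, np.float64(5.4)), (200, np.float64(3.9))]
[(278, np.float64(-5.8)), (279, np.float64(-14.6)), (280, np.float64(-22.9)), (281, np.float64(-22.6)), (282, np.float64(-13.8)), (295, np.float64(5.1)), (296, np.float64(7.4)), (297, np.float64(8.6)), (298, np.float64(8.6)), (299, np.float64(7.7)), (300, np.float64(6.5)), (301, np.float64(5.6)), (322, np.float64(-5.2)), (323, np.float64(-6.8)), (324, np.float64(-8.3)), (325, np.float64(-9.5)), (326, np.float64(-9.7)), (327, np.float64(-8.5)), (328, np.float64(-6.4)), (338, np.float64(5.2)), (339, np.float64(7.2)), (340, np.float64(9.7)), (341, np.float64(9.8)), (344, np.float64(-9.8)), (345, np.float64(-11.3)), (346, np.float64(-9.1)), (347, np.float64(-5.8)), (362, np.float64(7.6)), (363, np.float64(16.4)), (364, np.float64(23.5)), (365, np.float64(22.4)), (366, np.float64(14.1)), (367, np.float64(5.7))]
[[ 0.0481 -0.0137  0.1378]
 [ 0.048   0.0169  0.1379]]
[[ 0.0512 -0.0146  0.2528]
 [ 0.0512  0.0169  0.2529]]
```

Gripped: width 34.7 mm, front edge 50 mm ahead of the TCP. I'll lift, turn and carry to the front of the gap.

apply_moves --steps '[{"x":0,"y":0,"z":-2,"rx":0,"ry":0,"rz":0,"claw":1},{"x":0,"y":0,"z":-3,"rx":0,"ry":0,"rz":0,"claw":1},{"x":0,"y":0,"z":-3,"rx":0,"ry":0,"rz":0.102,"claw":1},{"x":0,"y":0,"z":-1,"rx":0,"ry":0,"rz":0.102,"claw":1},{"x":0,"y":0,"z":0,"rx":0,"ry":0,"rz":0.102,"claw":1},{"x":0,"y":0,"z":0,"rx":0,"ry":0,"rz":0.102,"claw":1},{"x":0,"y":0,"z":0,"rx":0,"ry":0,"rz":0.1,"claw":1},{"x":0.3,"y":-3.2,"z":0,"rx":0,"ry":0,"rz":0,"claw":1},{"x":0.3,"y":-3.2,"z":0,"rx":0,"ry":0,"rz":0,"claw":1},{"x":0.3,"y":-3.2,"z":0,"rx":0,"ry":0,"rz":0,"claw":1},{"x":0.3,"y":-3.2,"z":0,"rx":0,"ry":0,"rz":0,"claw":1},{"x":0.3,"y":-3.2,"z":0,"rx":0,"ry":0,"rz":0,"claw":1},{"x":0.3,"y":-3.2,"z":0,"rx":0,"ry":0,"rz":0,"claw":1},{"x":0.3,"y":-3.2,"z":0,"rx":0,"ry":0,"rz":0,"claw":1},{"x":0.3,"y":-3.2,"z":0,"rx":0,"ry":0,"rz":0,"claw":1},{"x":0.2,"y":-3.2,"z":0,"rx":0,"ry":0,"rz":0,"claw":1},{"x":0,"y":-3.2,"z":0,"rx":0,"ry":0,"rz":0,"claw":1},{"x":0,"y":-0.4,"z":0,"rx":0,"ry":0,"rz":0,"claw":1},{"x":0,"y":0,"z":0,"rx":0,"ry":0,"rz":0,"claw":1},{"x":0,"y":0,"z":0,"rx":0,"ry":0,"rz":0,"claw":1}]'

```text
time_s: 7.08
tcp_pos: [0.455, 0.0318, 0.3413]
orientation: [3.141, 0.001, 0.126]
wrist_force: [0.1, 0.6, -1.8]
grip_width: 0.0346
finger_force: 60.8
```

```bash
cat >> h.py <<'E'
Y=-.135
def rk(s):  # rack-frame TCP (u,v), phi, z and corners R,L of the leading edge
    p=s['tcp_pos'];u=np.array([np.cos(Y),np.sin(Y)]);v=np.array([-np.sin(Y),np.cos(Y)])
    f=s['orientation'][2]-Y;a=p[:2]@u;b=p[:2]@v;C=np.array([a,b]);h=np.array([np.cos(f),np.sin(f)]);r=np.array([h[1],-h[0]])
    print('t',round(s['time_s'],2),'TCP',C.round(4),'phi',round(f,3),'z',p[2].round(4),'R',(C+.05*h+.0175*r).round(4),'L',(C+.05*h-.0175*r).round(4),'F',np.round([*(s['wrist_force'][:2]@np.c_[u,v]),s['wrist_force'][2]],1))
E
python3 - <<'E'
from h import *
np.set_printoptions(precision=4,suppress=True)
s=env.get_state();rk(s);print(s['orientation'],s['grip_width'])
c=grab('wrist');np.save('/tmp/w6.npy',c,allow_pickle=True)
cv2.imwrite('pics/w6.png',c['px'])
E
```

```text
t 7.08 TCP [0.4466 0.0928] phi 0.261 z 0.3413 R [0.4994 0.0888] L [0.4904 0.1226] F [ 0.   0.6 -1.8]
[3.1412 0.0007 0.1261] 0.034640428999242
```

View pics/w6.png

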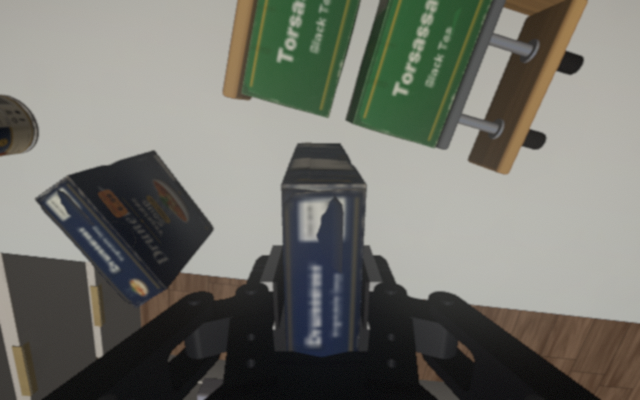

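The wrist view shows the carton held, with its lower front edge at about (293–349,145). The gap's front corners are near (329,117) and (348,122). I'll cast them and lower.

apply_moves --steps '[{"x":0,"y":0,"z":2.5,"rx":0,"ry":0,"rz":0,"claw":1},{"x":0,"y":0,"z":2.5,"rx":0,"ry":0,"rz":0,"claw":1},{"x":0,"y":0,"z":2.5,"rx":0,"ry":0,"rz":0,"claw":1},{"x":0,"y":0,"z":1.1,"rx":0,"ry":0,"rz":0,"claw":1},{"x":0,"y":0,"z":0,"rx":0,"ry":0,"rz":0,"claw":1}]'

```text
time_s: 7.55
tcp_pos: [0.4548, 0.0307, 0.2544]
orientation: [3.141, 0.002, 0.124]
wrist_force: [-0.6, -0.0, -0.9]
grip_width: 0.0348
finger_force: 61.4
```

```bash
cat >> h.py <<'E'
def teas(tag=None):  # green top faces' front corners in rack axes, wrist view
    c=grab('wrist');h=cv2.cvtColor(c['px'],cv2.COLOR_BGR2HSV);m=cv2.inRange(h,(38,60,15),(95,255,255));m=cv2.morphologyEx(m,cv2.MORPH_CLOSE,np.ones((7,7)))
    if tag: cv2.imwrite(f'pics/{tag}.png',c['px'])
    u=np.array([np.cos(Y),np.sin(Y)]);v=np.array([-np.sin(Y),np.cos(Y)])
    for k in cv2.findContours(m,0,1)[0]:
        if cv2.contourArea(k)>1200:
            a=cv2.approxPolyDP(k,5,True)[:,0];print('tea',a.tolist(),(cast(c,a,.063)[:,:2]@np.c_[u,v]).round(4).tolist())
E
python3 - <<'E'
from h import *
w=np.load('/tmp/w6.npy',allow_pickle=True).item()
u=np.array([np.cos(Y),np.sin(Y)]);v=np.array([-np.sin(Y),np.cos(Y)])
print(cast(w,[(329,117),(348,122),(223,96),(435,148)],.063)[:,:2]@np.c_[u,v])
rk(env.get_state());teas('w7')
E
```

```text
[[0.51398723 0.10429339]
 [0.51418713 0.0889195 ]
 [0.50800556 0.18665661]
 [0.51281571 0.01572775]]
t 7.55 TCP [0.4465 0.0916] phi 0.259 z 0.2544 R [0.4993 0.0875] L [0.4904 0.1213] F [-0.5 -0.1 -0.9]
tea [[390, 0], [365, 91], [364, 126], [490, 163], [564, 0], [484, 0], [478, 15], [465, 10], [465, 0]] [[0.5719, 0.0923], [0.5318, 0.0918], [0.5157, 0.0873], [0.5145, 0.0174], [0.5922, 0.0158], [0.5829, 0.051], [0.5766, 0.0512], [0.577, 0.0578], [0.5807, 0.0594]]
tea [[204, 0], [198, 85], [329, 116], [362, 0], [315, 0], [312, 18], [300, 14], [303, 0], [278, 0], [273, 14], [265, 14], [258, 0]] [[0.5503, 0.1741], [0.5136, 0.1717], [0.5159, 0.1058], [0.5687, 0.1046], [0.5632, 0.1253], [0.5559, 0.1248], [0.556, 0.1306], [0.5618, 0.1306], [0.5589, 0.1416], [0.5529, 0.1426], [0.5519, 0.1461], [0.5566, 0.1503]]
```

apply_moves --steps '[{"x":0.4,"y":-0.1,"z":-0.1,"rx":0,"ry":0,"rz":0,"claw":1},{"x":0.4,"y":0,"z":0,"rx":0,"ry":0,"rz":0,"claw":1},{"x":0.4,"y":0,"z":0,"rx":0,"ry":0,"rz":0,"claw":1},{"x":0.3,"y":0,"z":0,"rx":0,"ry":0,"rz":0,"claw":1},{"x":0.2,"y":0,"z":0,"rx":0,"ry":0,"rz":0,"claw":1},{"x":0.1,"y":0,"z":0,"rx":0,"ry":0,"rz":0,"claw":1},{"x":0,"y":0,"z":0,"rx":0,"ry":0,"rz":0,"claw":1}]'

```text
time_s: 8.18
tcp_pos: [0.4725, 0.0348, 0.2565]
orientation: [3.141, 0.003, 0.125]
wrist_force: [-4.4, -1.0, 1.4]
grip_width: 0.0344
finger_force: 61.9
```

```bash
python3 - <<'E'
from h import *
rk(env.get_state());teas('w8')
E
```

```text
t 8.18 TCP [0.4635 0.0981] phi 0.26 z 0.2565 R [0.5164 0.094 ] L [0.5074 0.1278] F [-4.2 -1.6  1.4]
tea [[576, 0], [409, 0], [393, 26], [361, 153], [371, 164], [485, 196]] [[0.6116, 0.0159], [0.5918, 0.0903], [0.5798, 0.0939], [0.5189, 0.0909], [0.5147, 0.084], [0.5139, 0.0177]]
tea [[220, 0], [205, 116], [331, 151], [375, 0], [292, 0], [292, 14], [274, 16], [275, 0]] [[0.5694, 0.1744], [0.5165, 0.1735], [0.5159, 0.1066], [0.5878, 0.1054], [0.578, 0.1423], [0.5724, 0.141], [0.5695, 0.149], [0.5759, 0.1499]]
```

apply_moves --steps '[{"x":-0.06,"y":0.24,"z":0,"rx":0,"ry":0,"rz":0,"claw":1},{"x":-0.06,"y":0.24,"z":0,"rx":0,"ry":0,"rz":0,"claw":1},{"x":0,"y":0.26,"z":0,"rx":0,"ry":0,"rz":0,"claw":1},{"x":0,"y":0.26,"z":0,"rx":0,"ry":0,"rz":0,"claw":1},{"x":0,"y":0,"z":0,"rx":0,"ry":0,"rz":0,"claw":1}]'

```text
time_s: 8.65
tcp_pos: [0.4721, 0.0252, 0.2563]
orientation: [-3.14, 0.003, 0.126]
wrist_force: [-9.8, 5.2, 3.0]
grip_width: 0.0347
finger_force: 61.9
```

```bash
python3 - <<'E'
from h import *
rk(env.get_state());teas('w9')
E
```

```text
t 8.65 TCP [0.4644 0.0885] phi 0.261 z 0.2563 R [0.5172 0.0845] L [0.5082 0.1183] F [-10.4   3.9   3. ]
tea [[562, 0], [483, 0], [479, 13], [466, 13], [465, 0], [396, 0], [353, 145], [361, 161], [479, 192]] [[0.6105, 0.0135], [0.6012, 0.0486], [0.5958, 0.0482], [0.5943, 0.054], [0.599, 0.0566], [0.5909, 0.0872], [0.5226, 0.0873], [0.5156, 0.0807], [0.516, 0.0131]]
tea [[210, 0], [203, 124], [329, 152], [363, 0]] [[0.5689, 0.1699], [0.513, 0.1649], [0.5158, 0.0985], [0.587, 0.1018]]
```

apply_moves --steps '[{"x":-0.1,"y":-0.02,"z":0,"rx":0,"ry":0,"rz":0,"claw":1},{"x":-0.05,"y":0.2,"z":0,"rx":0,"ry":0,"rz":0,"claw":1},{"x":-0.05,"y":0.2,"z":0,"rx":0,"ry":0,"rz":0,"claw":1},{"x":-0.05,"y":0.2,"z":0,"rx":0,"ry":0,"rz":0,"claw":1},{"x":0,"y":0,"z":0,"rx":0,"ry":0,"rz":0,"claw":1}]'

```text
time_s: 9.12
tcp_pos: [0.471, 0.019, 0.2563]
orientation: [-3.14, 0.0, 0.125]
wrist_force: [-3.4, 3.9, -2.4]
grip_width: 0.0342
finger_force: 61.3
```

```bash
python3 - <<'E'
from h import *
rk(env.get_state());teas('w10')
E
```

```text
t 9.12 TCP [0.4641 0.0822] phi 0.26 z 0.2563 R [0.5169 0.0782] L [0.5079 0.112 ] F [-3.9  3.4 -2.4]
tea [[561, 0], [483, 0], [479, 13], [466, 13], [465, 0], [397, 0], [353, 147], [361, 161], [479, 192]] [[0.6107, 0.0074], [0.6015, 0.042], [0.5962, 0.0417], [0.5946, 0.0475], [0.5994, 0.05], [0.5913, 0.0803], [0.5218, 0.0806], [0.5158, 0.0743], [0.5162, 0.0067]]
tea [[204, 0], [203, 130], [328, 152], [355, 0], [276, 0], [273, 6], [265, 0]] [[0.5685, 0.1662], [0.5102, 0.1581], [0.5159, 0.0926], [0.5864, 0.099], [0.577, 0.1341], [0.5743, 0.135], [0.5757, 0.139]]
```

The short face is dragging tea_left along. I'll turn the carton further about its leading corner so that only tea_right is pushed.

apply_moves --steps '[{"x":-0.16,"y":0.42,"z":0,"rx":0,"ry":0,"rz":-0.085,"claw":1},{"x":-0.16,"y":0.42,"z":0,"rx":0,"ry":0,"rz":-0.085,"claw":1},{"x":-0.16,"y":0.42,"z":0,"rx":0,"ry":0,"rz":-0.085,"claw":1},{"x":-0.16,"y":0.42,"z":0,"rx":0,"ry":0,"rz":-0.085,"claw":1},{"x":0,"y":0,"z":0,"rx":0,"ry":0,"rz":0,"claw":1}]'

```text
time_s: 9.58
tcp_pos: [0.4694, 0.0008, 0.2568]
orientation: [3.141, -0.001, 0.468]
wrist_force: [-0.6, 3.3, -2.4]
grip_width: 0.0351
finger_force: 61.3
```

```bash
python3 - <<'E'
from h import *
rk(env.get_state());teas('w11')
E
```

```text
t 9.58 TCP [0.465 0.064] phi 0.603 z 0.2568 R [0.5161 0.0779] L [0.4962 0.1067] F [-1.   3.1 -2.4]
tea [[604, 0], [474, 0], [460, 22], [420, 47], [354, 153], [455, 230], [630, 31]] [[0.6405, 0.0261], [0.6064, 0.0756], [0.596, 0.0749], [0.5771, 0.0835], [0.518, 0.0795], [0.5154, 0.0057], [0.6389, 0.0057]]
tea [[242, 0], [216, 76], [333, 143], [410, 0], [312, 0], [318, 12], [307, 31], [294, 24], [302, 0]] [[0.5455, 0.1641], [0.51, 0.1582], [0.516, 0.0917], [0.5896, 0.1], [0.5639, 0.1374], [0.5614, 0.1323], [0.5519, 0.1322], [0.5509, 0.1389], [0.5613, 0.1412]]
```

apply_moves --steps '[{"x":-0.09,"y":0.3,"z":0,"rx":0,"ry":0,"rz":0,"claw":1},{"x":-0.17,"y":0.25,"z":0,"rx":0,"ry":0,"rz":0,"claw":1},{"x":-0.17,"y":0.25,"z":0,"rx":0,"ry":0,"rz":0,"claw":1},{"x":-0.17,"y":0.25,"z":0,"rx":0,"ry":0,"rz":0,"claw":1},{"x":-0.17,"y":0.25,"z":0,"rx":0,"ry":0,"rz":0,"claw":1},{"x":-0.17,"y":0.25,"z":0,"rx":0,"ry":0,"rz":0,"claw":1},{"x":-0.17,"y":0.25,"z":0,"rx":0,"ry":0,"rz":0,"claw":1},{"x":-0.17,"y":0.25,"z":0,"rx":0,"ry":0,"rz":0,"claw":1},{"x":-0.11,"y":0.16,"z":0,"rx":0,"ry":0,"rz":0,"claw":1},{"x":0,"y":0,"z":0,"rx":0,"ry":0,"rz":0,"claw":1}]'

```text
time_s: 10.47
tcp_pos: [0.4666, -0.0252, 0.2567]
orientation: [3.142, -0.0, 0.465]
wrist_force: [0.3, 4.1, -2.3]
grip_width: 0.0346
finger_force: 61.2
```

```bash
python3 - <<'E'
from h import *
rk(env.get_state());teas('w12')
E
```

```text
t 10.47 TCP [0.4657 0.0378] phi 0.6 z 0.2567 R [0.5169 0.0516] L [0.4971 0.0805] F [-0.2  4.1 -2.3]
tea [[604, 0], [475, 0], [462, 21], [419, 52], [382, 119], [370, 127], [373, 134], [360, 145], [361, 163], [455, 230], [630, 33]] [[0.6407, -0.0006], [0.6071, 0.0487], [0.5973, 0.0478], [0.5757, 0.056], [0.5408, 0.0516], [0.5341, 0.0543], [0.5322, 0.0508], [0.5238, 0.0531], [0.5165, 0.0469], [0.5158, -0.0206], [0.6386, -0.0215]]
tea [[166, 44], [289, 111], [351, 0], [297, 0], [294, 9], [282, 0], [245, 0], [251, 12], [228, 7], [227, 0], [178, 0]] [[0.5099, 0.1584], [0.5172, 0.0931], [0.5748, 0.096], [0.5607, 0.1166], [0.5569, 0.1157], [0.5568, 0.1223], [0.5471, 0.1364], [0.5445, 0.1316], [0.5402, 0.1415], [0.5424, 0.1433], [0.5297, 0.1619]]
```

apply_moves --steps '[{"x":0.19,"y":-0.5,"z":0,"rx":0,"ry":0,"rz":0.1,"claw":1},{"x":0.19,"y":-0.5,"z":0,"rx":0,"ry":0,"rz":0.1,"claw":1},{"x":0.19,"y":-0.5,"z":0,"rx":0,"ry":0,"rz":0.1,"claw":1},{"x":0.19,"y":-0.5,"z":0,"rx":0,"ry":0,"rz":0.1,"claw":1},{"x":0.19,"y":-0.5,"z":0,"rx":0,"ry":0,"rz":0.1,"claw":1},{"x":0.19,"y":-0.5,"z":0,"rx":0,"ry":0,"rz":0.1,"claw":1},{"x":0,"y":0,"z":0,"rx":0,"ry":0,"rz":0,"claw":1}]'

```text
time_s: 11.1
tcp_pos: [0.4717, 0.007, 0.2571]
orientation: [-3.142, -0.001, -0.139]
wrist_force: [1.2, 3.6, -2.9]
grip_width: 0.0344
finger_force: 61.3
```

```bash
python3 - <<'E'
from h import *
rk(env.get_state());teas('w13')
E
```

```text
t 11.1 TCP [0.4665 0.0704] phi -0.004 z 0.2571 R [0.5164 0.0527] L [0.5166 0.0877] F [ 0.7  3.8 -2.9]
tea [[360, 0], [360, 155], [486, 158], [513, 0]] [[0.5894, 0.0519], [0.5177, 0.0495], [0.5158, -0.0179], [0.5891, -0.019]]
tea [[109, 0], [159, 170], [282, 154], [288, 140], [280, 132], [282, 102], [265, 0], [215, 0], [213, 6], [177, 0], [180, 13], [172, 17], [161, 11], [168, 0]] [[0.5899, 0.1681], [0.5101, 0.1578], [0.5184, 0.091], [0.5257, 0.0875], [0.5298, 0.0915], [0.5447, 0.0899], [0.5896, 0.0959], [0.5897, 0.119], [0.5873, 0.1202], [0.5898, 0.1366], [0.5845, 0.136], [0.5829, 0.14], [0.5854, 0.1448], [0.5898, 0.1408]]
```

apply_moves --steps '[{"x":0.5,"y":0,"z":0,"rx":0,"ry":0,"rz":0,"claw":1},{"x":0.8,"y":0,"z":0,"rx":0,"ry":0,"rz":0,"claw":1},{"x":0.8,"y":0,"z":0,"rx":0,"ry":0,"rz":0,"claw":1},{"x":0.8,"y":0,"z":0,"rx":0,"ry":0,"rz":0,"claw":1},{"x":0.8,"y":0,"z":0,"rx":0,"ry":0,"rz":0,"claw":1},{"x":0.8,"y":0,"z":0,"rx":0,"ry":0,"rz":0,"claw":1},{"x":0,"y":0,"z":0,"rx":0,"ry":0,"rz":0,"claw":1}]'

```text
time_s: 11.73
tcp_pos: [0.5166, 0.0002, 0.2565]
orientation: [3.141, 0.0, -0.134]
wrist_force: [1.0, 3.3, -2.1]
grip_width: 0.0348
finger_force: 61.3
```

```bash
python3 - <<'E'
from h import *
rk(env.get_state());teas('w14')
E
```

```text
t 11.73 TCP [0.5119 0.0697] phi 0.001 z 0.2565 R [0.5619 0.0523] L [0.5619 0.0873] F [ 0.5  3.4 -2.1]
tea [[362, 0], [363, 82], [356, 100], [361, 107], [349, 153], [366, 184], [364, 234], [474, 236], [516, 0]] [[0.6344, 0.0509], [0.5991, 0.0489], [0.5906, 0.0521], [0.5873, 0.0495], [0.564, 0.0549], [0.5472, 0.0451], [0.5177, 0.045], [0.5164, -0.0184], [0.6344, -0.0202]]
tea [[99, 5], [169, 245], [281, 234], [283, 158], [272, 129], [263, 28], [252, 0]] [[0.6323, 0.1725], [0.5107, 0.1579], [0.5176, 0.0926], [0.5614, 0.0899], [0.5764, 0.0951], [0.6229, 0.0972], [0.6343, 0.1016]]
```

apply_moves --steps '[{"x":0.8,"y":0,"z":0,"rx":0,"ry":0,"rz":0,"claw":1},{"x":0.9,"y":0,"z":0,"rx":0,"ry":0,"rz":0,"claw":1},{"x":0.9,"y":0,"z":0,"rx":0,"ry":0,"rz":0,"claw":1},{"x":0.9,"y":0,"z":0,"rx":0,"ry":0,"rz":0,"claw":1},{"x":0.9,"y":0,"z":0,"rx":0,"ry":0,"rz":0,"claw":1},{"x":0.9,"y":0,"z":0,"rx":0,"ry":0,"rz":0,"claw":1},{"x":0.9,"y":0,"z":0,"rx":0,"ry":0,"rz":0,"claw":1},{"x":0,"y":-0.2,"z":0,"rx":0,"ry":0,"rz":0,"claw":1},{"x":0,"y":-0.2,"z":0,"rx":0,"ry":0,"rz":0,"claw":1},{"x":0,"y":-0.2,"z":0,"rx":0,"ry":0,"rz":0,"claw":1},{"x":0,"y":-0.2,"z":0,"rx":0,"ry":0,"rz":0,"claw":1},{"x":0,"y":-0.2,"z":0,"rx":0,"ry":0,"rz":0,"claw":1},{"x":0,"y":0,"z":0,"rx":0,"ry":0,"rz":0,"claw":1}]'

```text
time_s: 12.87
tcp_pos: [0.5785, 0.0022, 0.2571]
orientation: [3.141, -0.0, -0.134]
wrist_force: [0.5, 1.5, -0.7]
grip_width: 0.0349
finger_force: 61.5
```

```bash
python3 - <<'E'
from h import *
rk(env.get_state());teas('w15')
E
```

```text
t 12.87 TCP [0.5729 0.08  ] phi 0.001 z 0.2571 R [0.6229 0.0626] L [0.6229 0.0976] F [ 0.3  1.5 -0.7]
tea [[274, 123], [142, 130], [176, 302], [194, 292], [209, 292], [214, 301], [238, 298], [257, 283], [256, 261], [281, 243], [286, 167]] [[0.6405, 0.1044], [0.637, 0.1731], [0.5329, 0.17], [0.5401, 0.1579], [0.5401, 0.1487], [0.5337, 0.1463], [0.5358, 0.1313], [0.5464, 0.1189], [0.5612, 0.1186], [0.5729, 0.1033], [0.6176, 0.0989]]
tea [[364, 121], [358, 170], [366, 184], [363, 244], [387, 264], [382, 273], [391, 282], [392, 275], [405, 279], [404, 286], [393, 283], [402, 301], [412, 299], [425, 312], [437, 301], [434, 292], [464, 301], [493, 124]] [[0.6416, 0.0579], [0.616, 0.0601], [0.6082, 0.0554], [0.5723, 0.0556], [0.5593, 0.0408], [0.5532, 0.0434], [0.5471, 0.0375], [0.5519, 0.0373], [0.5492, 0.0292], [0.5443, 0.0294], [0.5464, 0.0363], [0.5337, 0.0298], [0.5351, 0.0237], [0.5257, 0.0147], [0.5337, 0.0081], [0.5401, 0.0107], [0.5337, -0.0086], [0.6401, -0.0088]]
```

apply_moves --steps '[{"x":0,"y":-0.2,"z":0,"rx":0,"ry":0,"rz":0,"claw":1},{"x":0,"y":-0.15,"z":0,"rx":0,"ry":0,"rz":0,"claw":1},{"x":0,"y":-0.15,"z":0,"rx":0,"ry":0,"rz":0,"claw":1},{"x":0,"y":0,"z":0,"rx":0,"ry":0,"rz":0,"claw":1}]'

```text
time_s: 13.25
tcp_pos: [0.5793, 0.0069, 0.2569]
orientation: [3.141, 0.0, -0.135]
wrist_force: [-0.1, 1.6, -0.6]
grip_width: 0.0345
finger_force: 61.7
```

```bash
python3 - <<'E'
from h import *
rk(env.get_state());teas('w16')
E
```

```text
t 13.25 TCP [0.5731 0.0849] phi 0.0 z 0.2569 R [0.6231 0.0674] L [0.6231 0.1024] F [-0.3  1.6 -0.6]
tea [[363, 123], [363, 244], [383, 273], [409, 279], [401, 286], [402, 306], [411, 299], [429, 306], [430, 295], [438, 293], [439, 299], [440, 292], [464, 301], [493, 124]] [[0.6406, 0.0632], [0.5724, 0.0604], [0.5534, 0.0476], [0.5493, 0.0316], [0.5444, 0.0361], [0.5302, 0.0344], [0.5353, 0.0292], [0.5302, 0.0175], [0.5381, 0.0178], [0.5395, 0.013], [0.5352, 0.0119], [0.5402, 0.0118], [0.5338, -0.0038], [0.6401, -0.004]]
tea [[282, 123], [150, 125], [177, 301], [207, 292], [218, 306], [219, 300], [229, 304], [255, 278], [242, 269], [244, 251], [252, 251], [254, 264], [282, 244], [280, 185], [290, 159]] [[0.6406, 0.1049], [0.6396, 0.1731], [0.5339, 0.1739], [0.5403, 0.1546], [0.5302, 0.1489], [0.5346, 0.1479], [0.5317, 0.1419], [0.55, 0.1246], [0.5561, 0.132], [0.5679, 0.1299], [0.5679, 0.1252], [0.5594, 0.1246], [0.5724, 0.1075], [0.6077, 0.1073], [0.622, 0.1014]]
```

apply_moves --steps '[{"x":0.5,"y":-0.05,"z":0.1,"rx":0,"ry":0,"rz":0,"claw":1},{"x":0.5,"y":0,"z":0.1,"rx":0,"ry":0,"rz":0,"claw":1},{"x":0.3,"y":0,"z":0.1,"rx":0,"ry":0,"rz":0,"claw":1},{"x":0.2,"y":0,"z":0,"rx":0,"ry":0,"rz":0,"claw":1},{"x":0.1,"y":0,"z":0,"rx":0,"ry":0,"rz":0,"claw":1},{"x":0,"y":0,"z":0,"rx":0,"ry":0,"rz":0,"claw":1}]'

```text
time_s: 13.8
tcp_pos: [0.5952, 0.005, 0.2527]
orientation: [3.141, 0.002, -0.135]
wrist_force: [-2.2, -1.5, -3.2]
grip_width: 0.0349
finger_force: 61.2
```

```bash
python3 - <<'E'
from h import *
rk(env.get_state())
E
```

```text
t 13.8 TCP [0.5891 0.085 ] phi -0.0 z 0.2527 R [0.6391 0.0675] L [0.6391 0.1025] F [-2.  -1.8 -3.2]
```

apply_moves --steps '[{"x":0.1,"y":0,"z":0,"rx":0,"ry":0,"rz":0,"claw":1},{"x":0.1,"y":0,"z":0,"rx":0,"ry":0,"rz":0,"claw":1},{"x":0,"y":0,"z":0,"rx":0,"ry":0,"rz":0,"claw":1}]'

```text
time_s: 14.05
tcp_pos: [0.5972, 0.0047, 0.2536]
orientation: [3.141, 0.0, -0.135]
wrist_force: [-2.8, -3.3, -4.2]
grip_width: 0.0346
finger_force: 61.2
```

```bash
python3 - <<'E'
from h import *
rk(env.get_state())
E
```

```text
t 14.05 TCP [0.5912 0.085 ] phi 0.0 z 0.2536 R [0.6412 0.0675] L [0.6412 0.1025] F [-2.4 -3.6 -4.2]
```

apply_moves --steps '[{"x":0.1,"y":0,"z":0,"rx":0,"ry":0,"rz":0,"claw":1},{"x":0.1,"y":0,"z":0,"rx":0,"ry":0,"rz":0,"claw":1},{"x":0.1,"y":0,"z":0,"rx":0,"ry":0,"rz":0,"claw":1},{"x":0,"y":0,"z":0,"rx":0,"ry":0,"rz":0,"claw":1}]'

```text
time_s: 14.38
tcp_pos: [0.5985, 0.0046, 0.2538]
orientation: [3.14, 0.006, -0.135]
wrist_force: [-18.1, 0.8, 5.3]
grip_width: 0.0344
finger_force: 62.2
```

```bash
python3 - <<'E'
from h import *
rk(env.get_state())
E
```

```text
t 14.38 TCP [0.5924 0.0851] phi 0.0 z 0.2538 R [0.6424 0.0676] L [0.6424 0.1026] F [-18.   -1.6   5.3]
```

apply_moves --steps '[{"x":-0.2,"y":0,"z":0.05,"rx":0,"ry":0,"rz":0,"claw":1},{"x":0,"y":0,"z":0.05,"rx":0,"ry":0,"rz":0,"claw":1},{"x":0,"y":0,"z":0,"rx":0,"ry":0,"rz":0,"claw":1}]'

```text
time_s: 14.63
tcp_pos: [0.5975, 0.0047, 0.2537]
orientation: [3.141, 0.001, -0.135]
wrist_force: [-10.5, -0.5, 3.5]
grip_width: 0.0345
finger_force: 62.1
```

```bash
python3 - <<'E'
from h import *
rk(env.get_state())
E
```

```text
t 14.63 TCP [0.5915 0.085 ] phi 0.0 z 0.2537 R [0.6415 0.0676] L [0.6415 0.1026] F [-10.3  -1.9   3.5]
```

apply_moves --steps '[{"x":0,"y":0,"z":0.05,"rx":0,"ry":0,"rz":0,"claw":0.4},{"x":0,"y":0,"z":0,"rx":0,"ry":0,"rz":0,"claw":0.2},{"x":0,"y":0,"z":0,"rx":0,"ry":0,"rz":0,"claw":0},{"x":0,"y":0,"z":0,"rx":0,"ry":0,"rz":0,"claw":-0.2},{"x":0,"y":0,"z":0,"rx":0,"ry":0,"rz":0,"claw":-0.5},{"x":0,"y":0,"z":0,"rx":0,"ry":0,"rz":0,"claw":-0.5},{"x":0,"y":0,"z":-1,"rx":0,"ry":0,"rz":0,"claw":-0.5},{"x":0,"y":0,"z":-2,"rx":0,"ry":0,"rz":0,"claw":-0.5},{"x":0,"y":0,"z":-3,"rx":0,"ry":0,"rz":0,"claw":-0.5},{"x":0,"y":0,"z":-3,"rx":0,"ry":0,"rz":0,"claw":-0.5},{"x":0,"y":0,"z":-3,"rx":0,"ry":0,"rz":0,"claw":-0.5},{"x":0,"y":0,"z":-3,"rx":0,"ry":0,"rz":0,"claw":-0.5},{"x":0,"y":0,"z":0,"rx":0,"ry":0,"rz":0,"claw":-0.5}]'

```text
time_s: 15.72
tcp_pos: [0.5984, 0.0042, 0.4112]
orientation: [-3.139, -0.012, -0.135]
wrist_force: [0.2, -0.3, 0.5]
grip_width: 0.0645
finger_force: 0.0
```

```bash
python3 - <<'E'
from h import *
np.set_printoptions(precision=4,suppress=True)
s=env.get_state();rk(s);teas('w17')
c=grab('wrist');np.save('/tmp/w17.npy',c,allow_pickle=True)
h=cv2.cvtColor(c['px'],cv2.COLOR_BGR2HSV);m=cv2.inRange(h,(105,60,10),(130,255,140))
m=cv2.morphologyEx(m,cv2.MORPH_CLOSE,np.ones((9,9)));k=max(cv2.findContours(m,0,1)[0],key=cv2.contourArea)
u=np.array([np.cos(Y),np.sin(Y)]);v=np.array([-np.sin(Y),np.cos(Y)])
b=cv2.boxPoints(cv2.minAreaRect(k));print('soup',b.tolist(),(cast(c,b,.115)[:,:2]@np.c_[u,v]).tolist())
E
```

```text
t 15.72 TCP [0.5924 0.0847] phi -0.0 z 0.4112 R [0.6424 0.0672] L [0.6424 0.1022] F [ 0.3 -0.3  0.5]
tea [[342, 140], [341, 249], [398, 249], [408, 142]] [[0.6402, 0.0638], [0.5184, 0.0626], [0.5184, -0.0022], [0.6382, -0.0038]]
tea [[235, 141], [243, 248], [301, 250], [301, 140]] [[0.6392, 0.1735], [0.5196, 0.174], [0.5171, 0.1081], [0.6402, 0.1058]]
soup [[307.29974365234375, 156.38958740234375], [337.16180419921875, 155.7674560546875], [339.1214599609375, 249.83078002929688], [309.2593994140625, 250.45291137695312]] [[0.6300637582958373, 0.09740381581335011], [0.6305964049720537, 0.07181075391943438], [0.5423438545383165, 0.06863111540553275], [0.5416809678180337, 0.0967063831684228]]
```

```bash
python3 - <<'E'
from h import *
np.set_printoptions(precision=4,suppress=True)
w=grab('wrist');u=np.array([np.cos(Y),np.sin(Y)]);v=np.array([-np.sin(Y),np.cos(Y)]);M=np.c_[u,v]
g=cv2.GaussianBlur(cv2.cvtColor(w['px'],cv2.COLOR_BGR2GRAY),(3,3),0).astype(np.float32)
def e(n,A,B,z,r=7):
    W=lambda a:[*(M@np.array(a)),z]
    p,q=proj(w,[W(A),W(B)]);t=np.linspace(.1,.9,40)[:,None];b=p+(q-p)*t
    d=(q-p)/np.linalg.norm(q-p);nn=np.array([-d[1],d[0]]);o=np.arange(-r,r+.01,.25)
    X=(b[:,None]+o[None,:,None]*nn).astype(np.float32);G=np.abs(np.gradient(cv2.remap(g,X[...,0],X[...,1],1),axis=1))
    P=cast(w,b+o[G.argmax(1)][:,None]*nn,z)[:,:2]@M
    f=cv2.fitLine(P.astype(np.float32),cv2.DIST_HUBER,0,.001,.001).ravel();print(n,f[2:],'slope',f[1]/f[0] if abs(f[0])>abs(f[1]) else -f[0]/f[1],'spread',P.std(0))
e('teaL front',(.514,.176),(.514,.106),.063);e('teaR front',(.514,.064),(.514,-.006),.063)
e('soup front',(.538,.102),(.538,.068),.115);e('soup rear',(.642,.102),(.642,.068),.115)
e('soup left',(.538,.1025),(.642,.1025),.115);e('soup right',(.538,.0675),(.642,.0675),.115)
e('teaL left',(.52,.178),(.63,.178),.063);e('teaR right',(.52,-.0075),(.63,-.0075),.063)
e('board topfront L',(.6415,.175),(.6415,.11),.07,5);e('board topfront R',(.6415,.06),(.6415,0),.07,5)
for z in(.115,):print(cast(w,[(320,y) for y in(130,140,150)],z)[:,:2]@M)
print([round(float(x)) for x in g[120:270:2,305:335].mean(1)])
E
```

```text
teaL front [0.5155 0.1393] slope -0.02481596 spread [0.0011 0.0165]
teaR front [0.5165 0.0356] slope -1.1161962e-05 spread [0.0007 0.0165]
soup front [0.5397 0.0826] slope 0.012689989 spread [0.0001 0.008 ]
soup rear [0.6442 0.0854] slope 0.21040246 spread [0.003 0.008]
soup left [0.5843 0.1025] slope -0.017430687 spread [0.0246 0.0027]
soup right [0.5909 0.0643] slope -0.022337098 spread [0.0246 0.0024]
teaL left [0.5759 0.1771] slope -0.0035140356 spread [0.026  0.0003]
teaR right [ 0.5664 -0.014 ] slope -0.003147818 spread [0.026  0.0033]
board topfront L [0.6429 0.1379] slope -7.824102e-06 spread [0.     0.0154]
board topfront R [0.6429 0.0297] slope -7.5856833e-06 spread [0.0004 0.0142]
[[0.6509 0.0865]
 [0.6428 0.0865]
 [0.6345 0.0865]]
[121, 68, 67, 88, 95, 95, 94, 88, 66, 55, 44, 42, 66, 62, 51, 69, 85, 85, 80, 76, 76, 74, 71, 68, 65, 51, 41, 40, 40, 40, 42, 48, 50, 54, 56, 55, 53, 55, 55, 55, 56, 55, 56, 55, 55, 58, 55, 54, 57, 56, 57, 51, 43, 41, 42, 42, 43, 50, 59, 66, 68, 67, 66, 63, 55, 51, 84, 134, 143, 143, 143, 143, 143, 143, 143]
```

Everything reads straight and home to about 1 mm: the board is at 0.6429, the green fronts are about 128 mm in front of it, and the soup front is 103 mm in front. The spring squeeze could leave the carton hanging a millimetre off the worktop. I'll press its top lightly with shut fingers to seat the foot.

apply_moves --steps '[{"x":0,"y":0,"z":0,"rx":0,"ry":0,"rz":0,"claw":1},{"x":0,"y":0,"z":1,"rx":0,"ry":0,"rz":0,"claw":1},{"x":0,"y":0,"z":2,"rx":0,"ry":0,"rz":0,"claw":1},{"x":0,"y":0,"z":2,"rx":0,"ry":0,"rz":0,"claw":1},{"x":0,"y":0,"z":2,"rx":0,"ry":0,"rz":0,"claw":1},{"x":0,"y":0,"z":2,"rx":0,"ry":0,"rz":0,"claw":1},{"x":0,"y":0,"z":1.5,"rx":0,"ry":0,"rz":0,"claw":1},{"x":0,"y":0,"z":1,"rx":0,"ry":0,"rz":0,"claw":1},{"x":0,"y":0,"z":0.3,"rx":0,"ry":0,"rz":0,"claw":1},{"x":0,"y":0,"z":0,"rx":0,"ry":0,"rz":0,"claw":1}]' --newtons 20

```text
time_s: 16.7
tcp_pos: [0.5972, 0.0046, 0.2884]
orientation: [3.14, -0.0, -0.134]
wrist_force: [-15.1, 1.9, 22.9]
grip_width: -0.0003
finger_force: 11.6
```

apply_moves --steps '[{"x":0,"y":0,"z":0.1,"rx":0,"ry":0,"rz":0,"claw":1},{"x":0,"y":0,"z":0.1,"rx":0,"ry":0,"rz":0,"claw":1},{"x":0,"y":0,"z":0,"rx":0,"ry":0,"rz":0,"claw":1}]'

```text
time_s: 16.95
tcp_pos: [0.5971, 0.0046, 0.2883]
orientation: [3.14, -0.001, -0.133]
wrist_force: [-20.8, 4.5, 31.1]
grip_width: -0.0
finger_force: 15.5
```

apply_moves --steps '[{"x":0,"y":0,"z":-0.3,"rx":0,"ry":0,"rz":0,"claw":1},{"x":0,"y":0,"z":-0.5,"rx":0,"ry":0,"rz":0,"claw":1},{"x":0,"y":0,"z":-2,"rx":0,"ry":0,"rz":0,"claw":1},{"x":0,"y":0,"z":-3,"rx":0,"ry":0,"rz":0,"claw":1},{"x":0,"y":0,"z":-3,"rx":0,"ry":0,"rz":0,"claw":1},{"x":0,"y":0,"z":-3,"rx":0,"ry":0,"rz":0,"claw":1},{"x":0,"y":0,"z":0,"rx":0,"ry":0,"rz":0,"claw":1},{"x":0,"y":0,"z":0,"rx":0,"ry":0,"rz":0,"claw":1}]'

```text
time_s: 17.62
tcp_pos: [0.5984, 0.0048, 0.4015]
orientation: [-3.141, -0.003, -0.135]
wrist_force: [-0.7, 0.4, -0.9]
grip_width: -0.0002
finger_force: 0.0
```

```bash
python3 - <<'E'
from h import *
rk(env.get_state());teas('w18')
w=grab('wrist');u=np.array([np.cos(Y),np.sin(Y)]);v=np.array([-np.sin(Y),np.cos(Y)]);M=np.c_[u,v]
g=cv2.GaussianBlur(cv2.cvtColor(w['px'],cv2.COLOR_BGR2GRAY),(3,3),0).astype(np.float32)
for n,a,b,z in(('soup front',.539,.085,.115),('teaL f l',.515,.165,.063),('teaL f r',.515,.115,.063),('teaR f l',.515,.05,.063),('teaR f r',.515,.005,.063)):
    p=proj(w,[[*(M@np.array([a,b])),z]])[0];x,y=p.round().astype(int);c=g[y-8:y+9,x-8:x+9].mean(1);i=np.abs(np.diff(c)).argmax()
    print(n,(cast(w,[(x,y-8+i+.5)],z)[:,:2]@M).round(4))
E
```

```text
t 17.62 TCP [0.5923 0.0853] phi 0.0 z 0.4015 R [0.6423 0.0678] L [0.6423 0.1028] F [-0.8  0.3 -0.9]
tea [[344, 137], [341, 249], [399, 251], [411, 139]] [[0.6408, 0.0628], [0.5194, 0.0635], [0.517, -0.0008], [0.6388, -0.0035]]
tea [[233, 138], [241, 250], [301, 251], [301, 137]] [[0.6398, 0.1726], [0.5181, 0.174], [0.5169, 0.1077], [0.6408, 0.1053]]
soup front [[0.5468 0.0854]]
teaL f l [[0.5148 0.1647]]
teaL f r [[0.5148 0.1151]]
teaR f l [[0.516  0.0501]]
teaR f r [[0.516 0.005]]
```

```bash
python3 - <<'E'
from h import *
w=grab('wrist');u=np.array([np.cos(Y),np.sin(Y)]);v=np.array([-np.sin(Y),np.cos(Y)]);M=np.c_[u,v]
g=cv2.cvtColor(w['px'],cv2.COLOR_BGR2GRAY).astype(float)
for b in(.098,.092,.085,.078,.072):
    x=int(proj(w,[[*(M@np.array([.539,b])),.115]])[0,0].round());print(b,x,g[236:270,x-1:x+2].mean(1).round().astype(int).tolist())
print((cast(w,[(320,y) for y in(248,252,256)],.115)[:,:2]@M).round(4).tolist())
a=np.load('/tmp/w17.npy',allow_pickle=True).item();print((cast(a,[(320,251)],.115)[:,:2]@M).round(4))
E
```

```text
0.098 307 [42, 42, 44, 43, 43, 44, 43, 44, 45, 44, 47, 46, 46, 46, 47, 47, 49, 48, 45, 44, 43, 44, 44, 45, 46, 48, 47, 48, 48, 48, 49, 47, 48, 49]
0.092 314 [39, 39, 43, 47, 47, 45, 46, 44, 45, 47, 49, 49, 49, 48, 49, 49, 49, 49, 50, 49, 49, 48, 49, 49, 49, 49, 51, 49, 49, 49, 49, 49, 49, 49]
0.085 321 [98, 108, 113, 112, 107, 103, 98, 88, 63, 36, 25, 24, 22, 23, 24, 23, 23, 24, 24, 24, 23, 25, 25, 24, 23, 25, 24, 24, 24, 24, 26, 24, 24, 24]
0.078 329 [37, 40, 41, 44, 46, 47, 46, 47, 45, 47, 49, 49, 49, 49, 49, 50, 49, 49, 49, 50, 48, 49, 48, 50, 49, 48, 48, 48, 49, 50, 49, 49, 50, 49]
0.072 336 [42, 42, 41, 41, 40, 40, 41, 41, 41, 42, 44, 45, 46, 44, 45, 45, 52, 58, 50, 39, 32, 33, 35, 35, 36, 36, 37, 38, 40, 40, 39, 40, 40, 42]
[[0.5452, 0.0861], [0.5412, 0.0861], [0.5371, 0.0862]]
[[0.5411 0.0866]]
```

The shut fingers hide that edge, so I'll open them and check once.

apply_moves --steps '[{"x":0,"y":0,"z":0,"rx":0,"ry":0,"rz":0,"claw":-1},{"x":0,"y":0,"z":0,"rx":0,"ry":0,"rz":0,"claw":-1},{"x":0,"y":0,"z":0,"rx":0,"ry":0,"rz":0,"claw":-1},{"x":0,"y":0,"z":0,"rx":0,"ry":0,"rz":0,"claw":-1},{"x":0,"y":0,"z":0,"rx":0,"ry":0,"rz":0,"claw":-1},{"x":0,"y":0,"z":0,"rx":0,"ry":0,"rz":0,"claw":-1}]'

```text
time_s: 18.27
tcp_pos: [0.5982, 0.0048, 0.4002]
orientation: [3.141, -0.0, -0.135]
wrist_force: [0.3, -0.1, 0.5]
grip_width: 0.0721
finger_force: 0.0
```

```bash
python3 - <<'E'
from h import *
w=grab('wrist');u=np.array([np.cos(Y),np.sin(Y)]);v=np.array([-np.sin(Y),np.cos(Y)]);M=np.c_[u,v]
g=cv2.GaussianBlur(cv2.cvtColor(w['px'],cv2.COLOR_BGR2GRAY),(3,3),0).astype(float)
for b in(.098,.085,.072):
    x=int(proj(w,[[*(M@np.array([.539,b])),.115]])[0,0].round());c=g[240:270,x-1:x+2].mean(1);i=np.diff(c).argmax();print(b,(cast(w,[(x,240+i+.5)],.115)[:,:2]@M).round(4),c.round().astype(int).tolist())
E
```

```text
0.098 [[0.5395 0.098 ]] [47, 48, 48, 48, 48, 49, 50, 50, 49, 49, 48, 50, 61, 84, 112, 132, 140, 142, 142, 142, 142, 142, 142, 142, 142, 142, 142, 142, 142, 142]
0.085 [[0.5405 0.0852]] [105, 102, 99, 97, 97, 99, 100, 96, 85, 71, 58, 54, 67, 96, 124, 138, 142, 142, 142, 142, 142, 142, 142, 142, 142, 142, 142, 142, 142, 143]
0.072 [[0.5405 0.0724]] [48, 48, 49, 49, 49, 50, 51, 51, 51, 50, 48, 52, 71, 101, 127, 139, 142, 142, 142, 142, 142, 142, 142, 142, 142, 142, 142, 142, 143, 143]
```

The soup front is square at about 0.540, so it is home. I'll hand it in.

```bash
python3 -c "
from cell import env
print(env.sign_off())"
```

```text
the job is handed in; nothing more can be done
None
```

The soup carton stands upright on its foot between the two green cartons, pushed home against the back board. By the last measurements (good to about 2 mm) both green cartons are straight and home too. I handed the job in at about 18 s of the 56 s; the sign-off gave no verdict.

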